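Slide a carving blank under the hold-down bar

TASK

Push the wooden blank along the holding board, under the raised hold-down bar, until it is fully home in the corner: its leading end against the end stop and its long edge flush along the fence, ready to be clamped. Only push it with the fingers: keep it flat on the board, never lift or tip it, and do not lean on or knock the bar. Leave the mallet, the gouge and the sharpening stone where they are, and finish clear of everything.

Things in the scene. Friction and masses are not known exactly. Their poses are not given: they have to be found in the camera images.
- blank: The blank: a loose flat panel of pale wood, 200 long (its x) by 110 wide (its y) by 18 mm thick, 0.15 to 0.3 kg, ovals and a centre cross pencilled on top. Origin: centre of its underside, z up. It starts flat on the holding board, wholly in front of the bar, clear of the fence, turned up to 0.2 rad from the board's x. It slides on the board with wood friction (about 1 to 2 N).
- blank_mid (a point): The centre of the blank, 9 mm above its underside; same axes as the blank.
- board: The holding board: plywood 460 (x) by 260 (y) by 12 mm, fixed level on the bench, placed and turned differently each time; origin at the centre of its underside (bench level, z = 0). +x is the way the blank is slid in (roughly to the robot's left), +y points away from the fence (roughly towards the robot). It carries the fence, the end stop and the bar.
- corner (a point): The inside corner of fence and end stop at the board's top (12 mm above the bench); axes as the board's. Dark wooden battens 20 mm wide, 15 mm high: the stop's face at x = 0 (y = -20 to 125 mm), the fence's face at y = 0 (x = -400 to 0 mm, passing under the bar). Fully home, the blank's centre is at x = -100, y = 55 mm, and 85 mm of it still stands out in front of the bar.
- bar: The hold-down bar, fixed across the board: wood, cork-lined below, 45 (x) by 250 (y) by 32 mm high, on two steel studs at y = -108 and +108 mm, each with a black star knob 46 mm across, top 59 mm above the bar's underside. Origin: centre of its underside, 22 mm above the board's top, so 4 mm over the blank; axes as the board's. In the corner's frame it covers x = -115 to -70 mm.
- gouge: Bystander: a loose carving gouge 264 mm long lying on the bench behind the fence; wooden handle 24 mm thick to its -x, steel blade 18 mm wide to its +x; origin on the underside near the ferrule.
- mallet: Bystander: a round dark wooden carver's mallet standing on its 92 mm head, 240 mm tall, handle up, on the bench beyond the end stop; origin the centre of its underside.
- stone: Bystander: a grey sharpening stone, 75 by 26 by 14 mm, lying on the holding board past the bar, beside the place where the blank goes, about 40 mm clear of it; origin the centre of its underside.
There are look-alikes about, which are no part of the job. What is meant by the blank is not blue or pink, and is the smaller of those in its own colour.

How it is judged:
At the end, for the whole second after the job is handed in: The blank lies flat and at rest under the bar, its centre within 3 mm of the home place both along and across the board (end against the stop, edge along the fence), square to the board within 0.025 rad (1.4 degrees) (x of blank_mid in the frame of corner between -0.103 and -0.097 m and y of blank_mid in the frame of corner between 0.052 and 0.058 m and angle between the x axis of blank_mid and the x axis of corner, either way round below 0.025 rad and angle between blank_mid's own z axis and vertical below 0.02 rad and z of blank_mid in the frame of corner below 0.0115 m and linear speed of blank below 0.01 m/s); the robot touches nothing.
It fails at once if the blank was tipped (more than 0.06 rad out of level) (angle between blank_mid's own z axis and vertical above 0.06 rad).
It fails at once if the blank was lifted (its centre more than 6 mm above its flat height) (z of blank_mid in the frame of corner above 0.015 m).
It fails at once if the blank was jammed up against the bar (more than 10 N) (contact force between blank and bar above 10 N).
It fails at once if the robot leaned on or knocked the bar (more than 6 N) (contact force between any of the arm, the fingers and bar above 6 N).
It fails at once if the mallet, the gouge or the sharpening stone was disturbed (moved more than 15 mm) (distance of any of gouge, mallet, stone from where it was at the start of the episode above 0.015 m).
It also fails if it takes over 48 s, if anything falls off the work surface, if the arm or the gripper's body presses on something with over 40 N, if the wrist force passes 120 N, or if a joint passes its speed limit or range.

ROBOT

A 6-joint arm with a two-finger parallel gripper is mounted at the origin on the work surface. World frame = base frame: x ahead of the robot, y to its left, z up, the work surface at z = 0. Lengths are in m, angles in rad, forces in N, time in s.
With the tool pointing down it reaches from about 0.35 to 0.775 m from the base axis. Payload 7.3 kg.
Tool frame: the origin (TCP) lies midway between the tips of the shut fingers; the grasp point (between the pads) lies robot.grasp_offset behind it (robot.grasp_offset is the distance from the TCP to the grasp point, in m); z points along the fingers, x is the direction in which the jaws open and shut, and the axes are right-handed (so a half turn about z gives the same grasp; the last joint's range is limited). The gripper opens to 92 mm and grips with 3 to 60 N. Pads are 19 mm wide; open, the fingers measure 130 mm over their backs; the gripper's body (75 mm by 190 mm) begins 47 mm behind the grasp point.
Start: joints at [-1.247, 0.342, 1.524, -0, 1.275, -0.146], TCP at [0.238, -0.468, 0.227] pointing down, gripper open.
Joint ranges: [-2.53, 2.53], [-0.77, 2.02], [0.04, 2.7], [-1, 4.14], [0.28, 2.66], [-3.11, 3.11]. Speed limits (rad/s): [2.57, 2.57, 3.14, 3.14, 3.14, 3.14].

INTERFACE

Orientations are given as [roll, pitch, yaw] about the fixed x, y, z axes, in that order (R = Rz(yaw) Ry(pitch) Rx(roll)).
In Python, from cell import robot gives the robot as it stands. The module is installed in compiled form; this text tells all that it offers.
- The arm moves only by the tool move_arm, never from a script. Its argument "increments" is a list of rows, each a list of 7 numbers: the finger opening in mm, from 0 to 91.8, then the shift along the tool's x, y, z in mm, then the turn, a rotation vector about the tool's x, y, z in rad. A call has 1 to 12 rows; each row shifts and turns the pose as measured when the row begins, along the tool's axes as they then stand; what a row does not reach is not made up. A row lasts 1/8 s, in which the tool goes at most 62.5 mm and 10.7 degrees, less where a joint would pass 70% of its speed; a pose out of reach is approached as far as the arm can. A call is refused whole if a number of a shift passes 62.5 or a number of a turn 0.188, either way. A call with a gripper value outside its range is refused whole. The fingers move at their own pace and stop on an object; "newtons" is the grip in N (left out, the last holds). Time passes only in rows, so rows that do not move let the fingers close. It gives the time, the measured TCP pose, the force and the opening at its end, in the units of the state.
- robot.observe(): the state, without advancing time (a new reading comes with each control period).
- robot.read_camera(name): name is "scene" or "side" or "wrist"; returns a dict with "img" (384x512x3 uint8, red, green, blue), "fx", "fy", "cx", "cy" (pixels), "T" (4x4, takes a point from camera to world coordinates). Camera axes: x right, y down, z forward; pixel columns grow to the right and rows downward; lengths in m; the calibration is good to about 2 mm. A picture is of the moment at which its call begins. There is no depth.
- robot.hand_in(): hands the job in, once; it reports no verdict.
Trained networks look in the newest picture that a camera, given by its name, has taken for a name from the list of things; names that differ only in an ending like _2 or _b are one class to them, and where a whole thing is asked for, a point or a joint stands for the part that bears it (a point fixed in the world has none). Each returns a list of dicts, best first, with "conf" (0 to 1); they miss things now and then, are a little off and sometimes report something else, mostly with a low value. They report only what shows in the picture. A call takes as long as a camera call. They do not tell look-alikes from the thing itself.
- robot.look_for(thing, camera): "rect" ([left, top, width, height] in pixels, round what is visible of it).
The state is a dict: "time": time; "qpos": joint angles; "qvel": joint speeds; "joint_efforts": joint torques, N m; "tool_pos": TCP position; "tool_rot": TCP orientation; "contact_force": force on the tool from outside, world axes, zero at the start; "torque": the same for the moment, N m; "opening": finger opening in m.
Only numpy, scipy, OpenCV 4.12 (cv2) and the standard library are available. Lean on these libraries where they do the work, as an engineer would, in place of code of your own. Each camera call takes 0.05 s, during which the arm holds its last target.

## Working session

There is one attempt and no reset: what is moved stays moved. The work goes in short steps, Python scripts to look and compute and a tool call to move; the robot and the scene stay as the last step left them, time stands still between calls to the robot, and variables do not carry over. Pictures are saved under pics/ and viewed, and the job is handed in when it is done.

Besides the shell and the picture viewer there is one more tool, called after "Request:" as name(argument=value, ...) on one line, values as JSON. move_arm: Moves the arm, as the interface text tells. Its arguments: {"type":"object","properties":{"increments":{"type":"array"},"newtons":{"type":"number"}},"required":["increments"]}

```bash
mkdir -p pics
python3 - <<'E'
from cell import robot
import cv2,numpy as np,pickle
d={}
for c in ["scene","side","wrist"]:
    r=robot.read_camera(c); d[c]=r
    cv2.imwrite(f"pics/{c}0.png",r["img"][:,:,::-1])
    print(c,r["fx"],r["cx"],r["cy"],np.round(r["T"],3).tolist())
    for t in ["blank","board","bar","stone","gouge","mallet"]:
        print(t,[(np.round(x["rect"]).tolist(),round(x["conf"],2)) for x in robot.look_for(t,c)][:5])
pickle.dump(d,open("d0.pkl","wb"))
s=robot.observe();print({k:np.round(v,3).tolist() for k,v in s.items()})
E
```

```text
scene 402.814354065454 252.77305284777128 192.14688147423854 [[-0.71, 0.529, -0.465, 0.944], [0.704, 0.516, -0.488, 0.551], [-0.018, -0.674, -0.739, 0.813], [0.0, 0.0, 0.0, 1.0]]
blank [([363.0, 160.0, 84.0, 84.0], 0.85), ([186.0, 103.0, 86.0, 62.0], 0.84), ([86.0, 149.0, 82.0, 52.0], 0.7), ([172.0, 182.0, 87.0, 58.0], 0.68), ([352.0, 211.0, 51.0, 86.0], 0.53)]
board [([133.0, 170.0, 211.0, 155.0], 0.84)]
bar [([236.0, 195.0, 66.0, 94.0], 0.84)]
stone [([302.0, 225.0, 34.0, 16.0], 0.84)]
gouge [([114.0, 246.0, 96.0, 54.0], 0.63)]
mallet [([350.0, 210.0, 52.0, 89.0], 0.88)]
side 387.1760005702059 261.17736745225506 198.8129953549826 [[-0.998, -0.051, 0.041, 0.459], [-0.066, 0.77, -0.635, 0.675], [0.001, -0.636, -0.772, 0.808], [0.0, 0.0, 0.0, 1.0]]
blank [([215.0, 159.0, 59.0, 68.0], 0.88), ([192.0, 104.0, 68.0, 39.0], 0.79), ([335.0, 250.0, 139.0, 133.0], 0.58), ([289.0, 123.0, 86.0, 41.0], 0.57)]
board [([182.0, 152.0, 125.0, 162.0], 0.96)]
bar [([184.0, 218.0, 109.0, 43.0], 0.82), ([181.0, 152.0, 125.0, 162.0], 0.72)]
stone [([277.0, 258.0, 22.0, 23.0], 0.67)]
gouge [([162.0, 165.0, 11.0, 75.0], 0.9)]
mallet [([182.0, 151.0, 123.0, 160.0], 0.56)]
wrist 316.3892154416259 252.61208512184382 191.90427508659994 [[0.452, -0.848, -0.277, 0.313], [-0.892, -0.43, -0.142, -0.429], [0.001, 0.311, -0.95, 0.385], [0.0, 0.0, 0.0, 1.0]]
blank [([0.0, 0.0, 130.0, 135.0], 0.66)]
board []
bar []
stone []
gouge []
mallet []
{'time': 1.05, 'qpos': [-1.247, 0.342, 1.524, -0.0, 1.275, -0.146], 'qvel': [-0.0, -0.001, 0.001, -0.002, 0.0, -0.0], 'joint_efforts': [-0.001, -43.115, -24.448, 0.072, 0.048, 0.0], 'tool_pos': [0.238, -0.468, 0.227], 'tool_rot': [3.142, -0.0, -1.101], 'contact_force': [-0.144, 0.762, -0.306], 'torque': [0.022, 0.009, -0.032], 'opening': 0.092}
```

View pics/scene0.png

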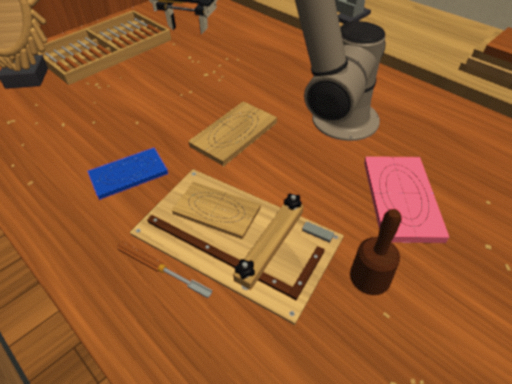

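View pics/side0.png

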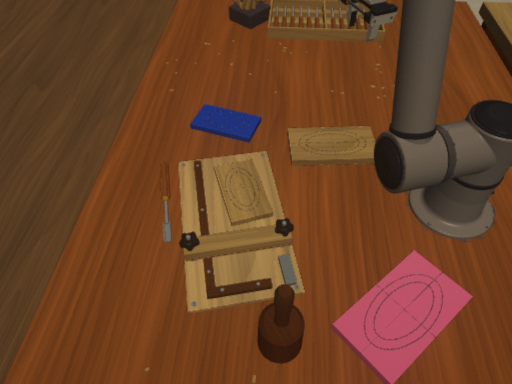

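Run:
```python
import cv2
a=cv2.imread("pics/scene0.png")[165:330,125:350]; cv2.imwrite("pics/sc_crop.png",cv2.resize(a,None,fx=3.5,fy=3.5,interpolation=cv2.INTER_CUBIC))
a=cv2.imread("pics/side0.png")[145:320,160:330]; cv2.imwrite("pics/si_crop.png",cv2.resize(a,None,fx=3.4,fy=3.4,interpolation=cv2.INTER_CUBIC))
```

```text
(no output)
```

View pics/sc_crop.png

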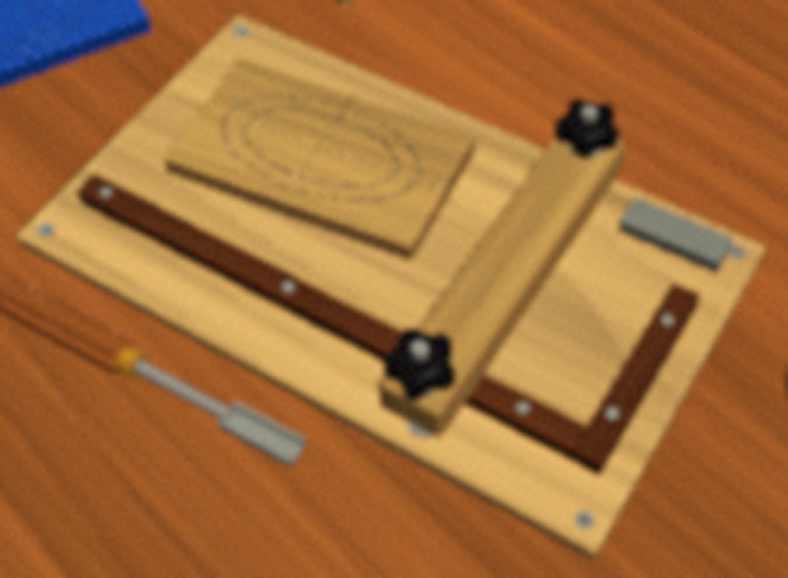

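View pics/si_crop.png

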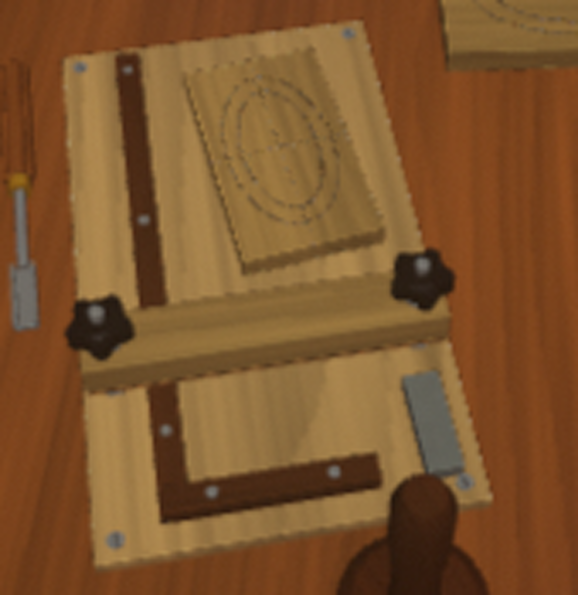

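```bash
cat > h.py <<'E'
import numpy as np,pickle
from scipy.optimize import least_squares
def proj(c,P):
    T=np.asarray(c["T"]);p=(P-T[:3,3])@T[:3,:3]
    return np.c_[c["fx"]*p[:,0]/p[:,2]+c["cx"],c["fy"]*p[:,1]/p[:,2]+c["cy"]]
def back(c,uv,z):
    T=np.asarray(c["T"]);uv=np.atleast_2d(uv)
    d=np.c_[(uv[:,0]-c["cx"])/c["fx"],(uv[:,1]-c["cy"])/c["fy"],np.ones(len(uv))]@T[:3,:3].T
    o=T[:3,3];return o+d*((z-o[2])/d[:,2])[:,None]
def fit2(W,L):  # rigid 2D: W=R L+t
    f=lambda p:(np.c_[np.cos(p[2])*L[:,0]-np.sin(p[2])*L[:,1]+p[0],np.sin(p[2])*L[:,0]+np.cos(p[2])*L[:,1]+p[1]]-W).ravel()
    best=min((least_squares(f,[*W.mean(0),a]) for a in (0,1.5,3,-1.5)),key=lambda r:r.cost)
    return best.x,best.fun.reshape(-1,2)
E
cat > m0.py <<'E'
from h import *
d=pickle.load(open("d0.pkl","rb"))
sc=lambda p:(np.array(p)+.5)/3.5-.5+[125,165]
si=lambda p:(np.array(p)+.5)/3.4-.5+[160,145]
Lb=np.array([[-.23,-.13],[-.23,.13],[.23,.13],[.23,-.13]])
B={"scene":sc([(20,238),(240,15),(765,247),(597,545)]),"side":si([(65,58),(362,22),(492,493),(97,562)])}
Lk=np.array([[-.1,-.055],[-.1,.055],[.1,.055],[.1,-.055]])
K={"scene":sc([(167,163),(237,62),(474,145),(412,248)]),"side":si([(184,73),(313,48),(384,234),(245,265)])}
# batten in corner frame: fence -x end inner, inner corner, stop end inner
Lc=np.array([[-.4,0],[0,0],[0,.125]])
C={"scene":sc([(102,178),(590,428),(672,287)]),"side":si([(138,53),(187,487),(378,455)])}
for nm,L,O,z in [("board",Lb,B,.012),("blank",Lk,K,.030),("corner",Lc,C,.027)]:
    Ws=[back(d[c],O[c],z)[:,:2] for c in("scene","side")]
    for W in Ws+[sum(Ws)/2]:
        p,r=fit2(W,L);print(nm,np.round(p,4),"res mm",np.round(r*1000,1).tolist())
E
python3 m0.py
```

```text
board [ 0.5663  0.0909 -4.4646] res mm [[0.1, -2.0], [0.4, -1.7], [-3.0, 0.3], [2.5, 3.4]]
board [ 0.5686  0.0871 -4.4668] res mm [[1.9, -1.3], [-0.7, -3.6], [-1.7, 2.9], [0.5, 2.0]]
board [ 0.5675  0.089  -4.4657] res mm [[1.0, -1.6], [-0.2, -2.6], [-2.4, 1.6], [1.5, 2.7]]
blank [0.5557 0.0066 1.9346] res mm [[2.3, -2.5], [-1.0, 1.1], [-4.3, -1.6], [2.9, 3.0]]
blank [0.554  0.0026 1.9203] res mm [[-1.1, 2.3], [-0.9, 0.8], [-0.8, -2.9], [2.8, -0.3]]
blank [0.5548 0.0046 1.9274] res mm [[0.6, -0.1], [-0.9, 0.9], [-2.5, -2.2], [2.9, 1.4]]
corner [ 0.5859  0.2947 -4.4684] res mm [[1.9, -3.9], [1.0, 1.7], [-2.8, 2.1]]
corner [0.5861 0.291  1.8155] res mm [[-0.4, 1.3], [-0.2, -1.0], [0.6, -0.2]]
corner [0.586  0.2929 1.8151] res mm [[0.7, -1.3], [0.4, 0.4], [-1.1, 1.0]]
```

```bash
cat >> h.py <<'E'
C=np.array([0.586,0.2929]);YAW=1.8155
def ax(): return np.array([np.cos(YAW),np.sin(YAW)]),np.array([-np.sin(YAW),np.cos(YAW)])
def c2w(x,y):
    ex,ey=ax();return C+x*ex+y*ey
def w2c(P):
    ex,ey=ax();D=np.atleast_2d(P)[:,:2]-C;return np.c_[D@ex,D@ey]
def plan(s,x,y,z,yaw):
    from scipy.spatial.transform import Rotation as R
    r=R.from_euler("xyz",s["tool_rot"]);t=R.from_euler("xyz",[np.pi,0,yaw])
    w=np.r_[c2w(x,y),z]-s["tool_pos"]
    rv=(r.inv()*t).as_rotvec()
    print("at corner",np.round(w2c(s["tool_pos"])*1000,1),"z",round(s["tool_pos"][2]*1000,1),"shift now-axes mm",np.round(r.inv().apply(w)*1000,1),"turn",np.round(rv,4),"shift in target axes",np.round(t.inv().apply(w)*1000,1))
E
python3 - <<'E'
from h import *
from cell import robot
s=robot.observe();print(robot.grasp_offset)
plan(s,-.275,.188,.2,YAW-np.pi)
E
```

```text
0.0188
at corner [[-654.   522.3]] z 226.7 shift now-axes mm [-294.8 -410.5   26.7] turn [ 0.000e+00 -1.000e-04  2.251e-01] shift in target axes [-379.  -334.3   26.7]
```

Request:
move_arm(increments=[[91, 0, 0, 0, 0, 0, 0.1125], [91, 0, 0, 0, 0, 0, 0.1125], [91, -38, -33.5, 2.7, 0, 0, 0], [91, -38, -33.5, 2.7, 0, 0, 0], [91, -38, -33.5, 2.7, 0, 0, 0], [91, -38, -33.5, 2.7, 0, 0, 0], [91, -38, -33.5, 2.7, 0, 0, 0], [91, -38, -33.5, 2.7, 0, 0, 0], [91, -38, -33.5, 2.7, 0, 0, 0], [91, -38, -33.5, 2.7, 0, 0, 0], [91, -38, -33.5, 2.7, 0, 0, 0], [91, -38, -33.5, 2.7, 0, 0, 0]])

```text
time: 2.55
tool_pos: [0.4816, -0.0106, 0.1997]
tool_rot: [-3.137, -0.005, -1.341]
contact_force: [0.9, -1.9, -0.3]
opening: 0.0911
```

Run:
```python
from h import *
from cell import robot
import cv2
s=robot.observe()
plan(s,-.275,.188,.2,YAW-np.pi)
r=robot.read_camera("wrist");pickle.dump(r,open("w1.pkl","wb"))
cv2.imwrite("pics/w1.png",cv2.resize(r["img"][:,:,::-1],None,fx=1.5,fy=1.5,interpolation=cv2.INTER_CUBIC))
```

```text
at corner [[-269.2  174.8]] z 199.7 shift now-axes mm [ 6.  13.1 -0.4] turn [-0.0042 -0.0053 -0.0153] shift in target axes [ 5.8 13.2 -0.3]
```

View pics/w1.png

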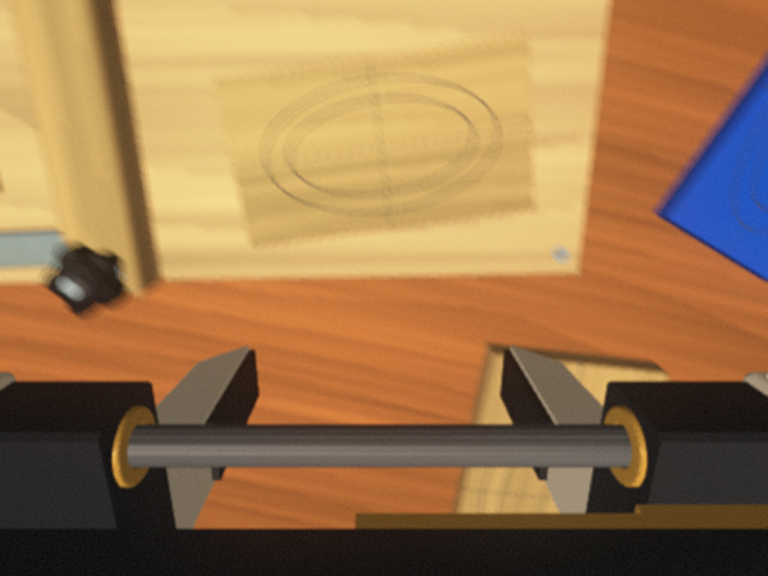

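Run:
```python
from h import *
c=pickle.load(open("w1.pkl","rb"))
f=lambda p:(np.array(p,float)+.5)/1.5-.5
W=back(c,f([(217,80),(255,248),(538,208),(528,38)]),.03)
L=np.array([[.1,-.055],[.1,.055],[-.1,.055],[-.1,-.055]])
p,r=fit2(W[:,:2],L);print("blank",p,w2c(p[:2]),p[2]-YAW,np.round(r*1e3,1).tolist())
print("board edge",w2c(back(c,f([(160,281),(580,273),(612,0)]),.012)))
```

```text
blank [0.55642682 0.0031905  1.93597321] [[-0.27391415  0.09887976]] 0.12047321301280856 [[-0.8, 0.4], [-0.6, 0.9], [-1.3, 0.0], [2.6, -1.3]]
board edge [[-0.1029005   0.19360496]
 [-0.42252803  0.19284746]
 [-0.42227721  0.01024192]]
```

Request:
move_arm(increments=[[91, 3, 13, 0, -0.004, -0.005, -0.015], [91, 0, 0, 50, 0, 0, 0], [91, 0, 0, 50, 0, 0, 0], [91, 0, 0, 45, 0, 0, 0], [91, 0, 0, 15, 0, 0, 0], [91, 0, 0, 0, 0, 0, 0]])

```text
time: 3.35
tool_pos: [0.4699, -0.0143, 0.0368]
tool_rot: [-3.137, 0.001, -1.322]
contact_force: [0.7, -0.2, 1.1]
opening: 0.0906
```

Run:
```python
from h import *
from cell import robot
s=robot.observe()
plan(s,-.275,.188,.019,YAW-np.pi)
```

```text
at corner [[-270.   187.1]] z 36.8 shift now-axes mm [ 5.   1.  17.7] turn [-0.0043  0.0011  0.0037] shift in target axes [ 5.   0.9 17.8]
```

Request:
move_arm(increments=[[91, 2, 0, 17.5, -0.004, 0.001, 0.003], [91, 0, 0, 0, 0, 0, 0], [91, 0, -8, 0, 0, 0, 0], [91, 0, -8, 0, 0, 0, 0], [91, 0, -8, 0, 0, 0, 0], [91, 0, -8, 0, 0, 0, 0], [91, 0, 0, 0, 0, 0, 0]])

```text
time: 4.22
tool_pos: [0.5058, -0.0099, 0.0241]
tool_rot: [-3.135, -0.003, -1.327]
contact_force: [-0.0, 0.1, -0.3]
opening: 0.0911
```

Run:
```python
from h import *
from cell import robot
import cv2
s=robot.observe()
plan(s,-.275,.120,.019,YAW-np.pi)
for c in ("wrist","side"):
    r=robot.read_camera(c);pickle.dump(r,open(c+"2.pkl","wb"))
    im=r["img"][:,:,::-1]
    if c=="side": im=im[120:320,140:340]
    cv2.imwrite(f"pics/{c}2.png",cv2.resize(im,None,fx=1.5 if c=="wrist" else 3,fy=1.5 if c=="wrist" else 3,interpolation=cv2.INTER_CUBIC))
```

```text
at corner [[-274.4  151.2]] z 24.1 shift now-axes mm [  0.6 -31.2   5.4] turn [-0.0068 -0.0029 -0.0006] shift in target axes [  0.6 -31.2   5.1]
```

View pics/wrist2.png

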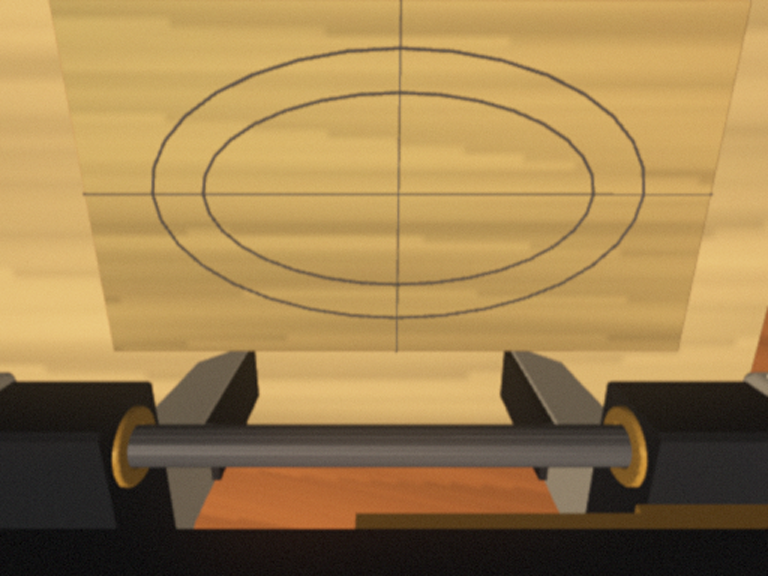

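View pics/side2.png

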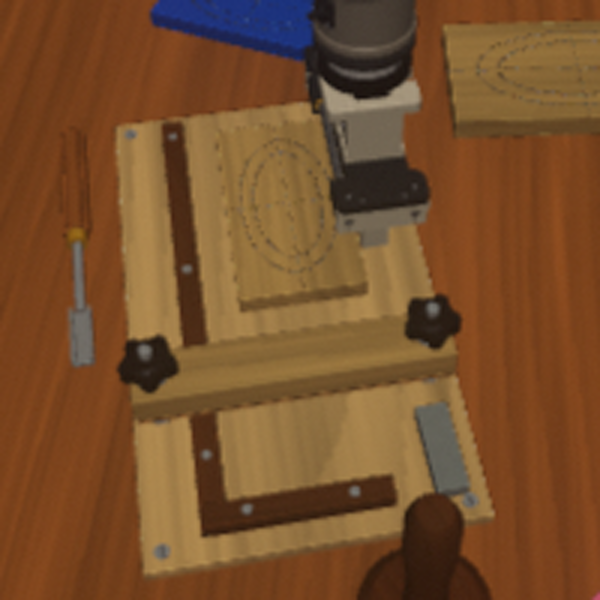

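Request:
move_arm(increments=[[91, 0, 0, 5, -0.007, -0.003, 0], [91, 0, -8, 1, 0, 0, 0], [91, 0, -8, 0, 0, 0, 0], [91, 0, -6, 0, 0, 0, 0], [91, 0, -5, 0, 0, 0, 0]])

```text
time: 4.95
tool_pos: [0.5314, -0.0032, 0.0172]
tool_rot: [3.137, 0.002, -1.327]
contact_force: [-2.2, 0.4, 1.8]
opening: 0.0906
```

Run:
```python
from h import *
from cell import robot
import cv2
s=robot.observe()
plan(s,-.275,.120,.019,YAW-np.pi)
for c in ("wrist","side"):
    r=robot.read_camera(c);pickle.dump(r,open(c+"3.pkl","wb"))
    im=r["img"][:,:,::-1]
    if c=="side": im=im[120:320,140:340]
    cv2.imwrite(f"pics/{c}3.png",cv2.resize(im,None,fx=1.5 if c=="wrist" else 3,fy=1.5 if c=="wrist" else 3,interpolation=cv2.INTER_CUBIC))
```

```text
at corner [[-274.1  124.8]] z 17.2 shift now-axes mm [ 0.9 -4.8 -1.8] turn [ 0.0046  0.0016 -0.0011] shift in target axes [ 0.9 -4.8 -1.8]
```

View pics/wrist3.png

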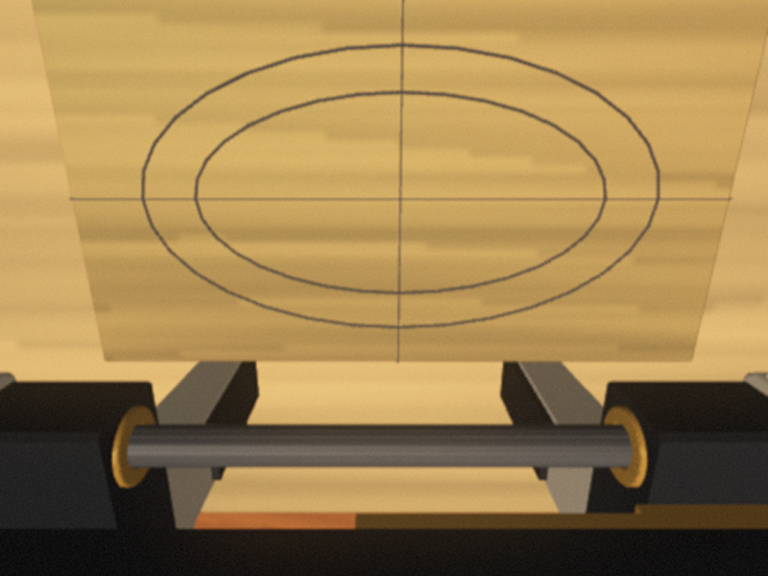

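View pics/side3.png

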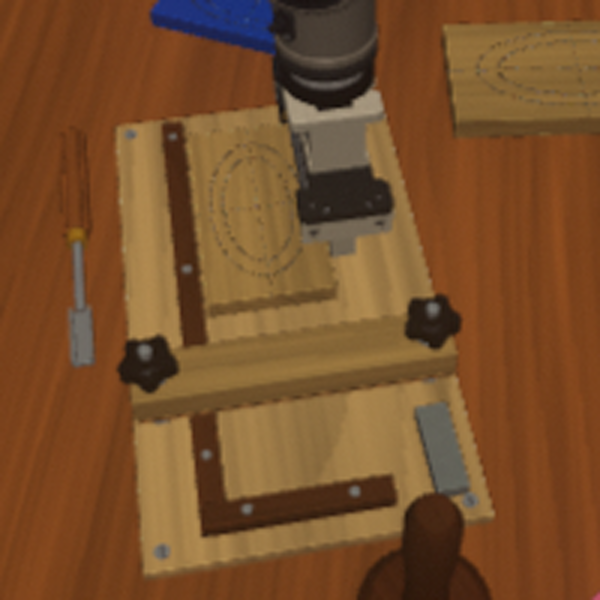

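Request:
move_arm(increments=[[91, 0, -3, -1, 0.004, 0, 0], [91, 0, -3, 0, 0, 0, 0]])

```text
time: 5.3
tool_pos: [0.5347, -0.0024, 0.0179]
tool_rot: [3.135, 0.002, -1.326]
contact_force: [-15.7, -8.9, 12.7]
opening: 0.0911
```

Request:
move_arm(increments=[[91, 0, -3, 0, 0, 0, 0], [91, 0, -2, 0, 0, 0, 0]])

```text
time: 5.55
tool_pos: [0.5345, -0.0024, 0.0178]
tool_rot: [3.124, 0.003, -1.325]
contact_force: [-6.5, -2.9, 5.4]
opening: 0.0909
```

Request:
move_arm(increments=[[91, 0, 12, 0, 0, 0, 0], [91, 0, 4, -50, 0, 0, 0], [91, 0, 0, -50, 0, 0, 0], [44, 0, 0, 0, 0, 0, -0.174], [44, 0, 0, 0, 0, 0, -0.174], [44, 0, 0, 0, 0, 0, -0.174], [44, 0, 0, 0, 0, 0, -0.174], [44, 0, 0, 0, 0, 0, -0.174], [44, 0, 0, 0, 0, 0, -0.174], [44, 0, 0, 0, 0, 0, -0.174], [44, 0, 0, 0, 0, 0, -0.174], [44, 0, 0, 0, 0, 0, -0.174]])

```text
time: 7.05
tool_pos: [0.5179, -0.0066, 0.1221]
tool_rot: [-3.139, 0.006, 0.291]
contact_force: [-0.1, 0.6, -0.4]
opening: 0.0438
```

Run:
```python
from h import *
from cell import robot
import cv2
s=robot.observe()
print("flush TCP",w2c([[.5345,-.0024]]))
plan(s,-.41,.056,.1,YAW-np.pi/2)
r=robot.read_camera("scene");pickle.dump(r,open("scene4.pkl","wb"))
cv2.imwrite(f"pics/scene4.png",cv2.resize(r["img"][165:330,125:350,::-1],None,fx=3.5,fy=3.5,interpolation=cv2.INTER_CUBIC))
```

```text
flush TCP [[-0.27402592  0.12150776]]
at corner [[-274.1  138.6]] z 122.1 shift now-axes mm [ 76.4 139.6  21.4] turn [-0.0022  0.0059  0.0462] shift in target axes [ 82.6 135.9  22.1]
```

View pics/scene4.png

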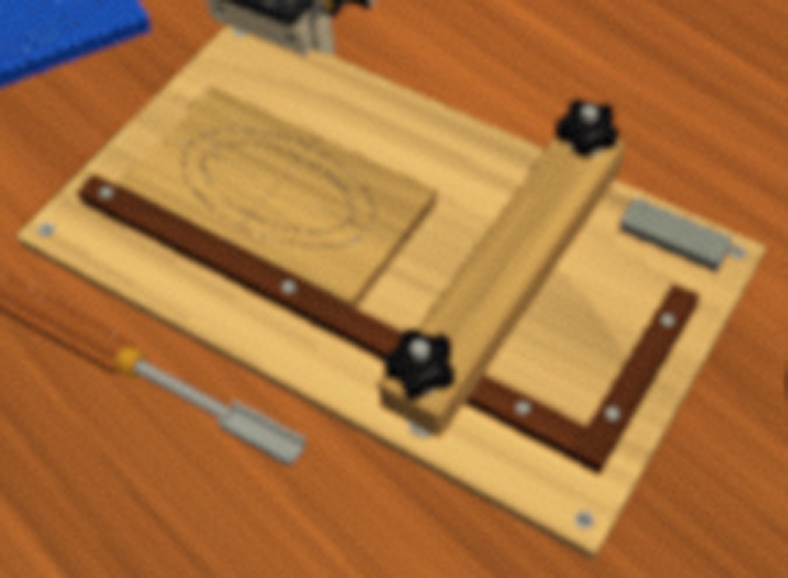

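Request:
move_arm(increments=[[44, 0, 0, 0, -0.002, 0.006, 0.046], [44, 28, 45, 0, 0, 0, 0], [44, 28, 45, 0, 0, 0, 0], [44, 27, 46, 0, 0, 0, 0], [44, 0, 0, 0, 0, 0, 0], [44, 0, 0, 0, 0, 0, 0]])

```text
time: 7.85
tool_pos: [0.6322, -0.1209, 0.1214]
tool_rot: [-3.141, -0.002, 0.224]
contact_force: [0.6, 0.0, -0.1]
opening: 0.0436
```

Run:
```python
from h import *
from cell import robot
import cv2
s=robot.observe()
plan(s,-.41,.056,.019,YAW-np.pi/2)
r=robot.read_camera("wrist")
cv2.imwrite(f"pics/w5.png",cv2.resize(r["img"][:,:,::-1],None,fx=1.5,fy=1.5))
pickle.dump(r,open("w5.pkl","wb"))
```

```text
at corner [[-412.6   55.4]] z 121.4 shift now-axes mm [ -0.8  -2.5 102.4] turn [-0.001  -0.0019 -0.0212] shift in target axes [ -0.6  -2.6 102.4]
```

View pics/w5.png

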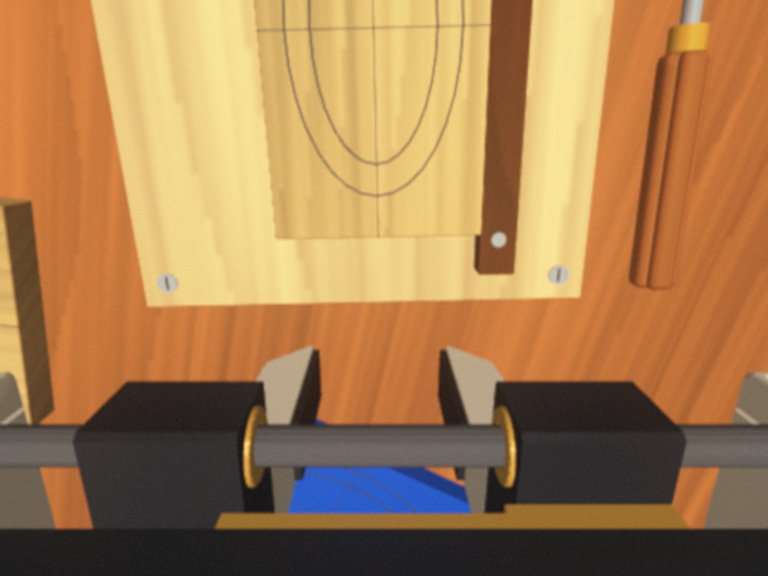

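Run:
```python
from h import *
c=pickle.load(open("w5.pkl","rb"))
f=lambda p:(np.array(p,float)+.5)/1.5-.5
print(w2c(back(c,f([(275,238),(480,235)]),.03)))
print(w2c(back(c,f([(478,272),(491,0)]),.027)))
```

```text
[[-0.37968738  0.11026295]
 [-0.38048691  0.00061048]]
[[-4.01963921e-01  1.46643463e-04]
 [-2.69504148e-01 -1.93588845e-04]]
```

Request:
move_arm(increments=[[44, 0, -2, 45, 0, 0, -0.021], [44, 0, 0, 42, 0, 0, 0], [44, 0, 0, 13, 0, 0, 0], [44, 0, 0, 0, 0, 0, 0]])

```text
time: 8.4
tool_pos: [0.6314, -0.1153, 0.0227]
tool_rot: [3.141, -0.006, 0.245]
contact_force: [-0.2, -0.1, 0.3]
opening: 0.0438
```

Run:
```python
from h import *
from cell import robot
plan(robot.observe(),-.387,.056,.019,YAW-np.pi/2)
```

```text
at corner [[-407.    54.9]] z 22.7 shift now-axes mm [ -1.1 -20.    3.7] turn [ 0.001  -0.0056 -0.0002] shift in target axes [ -1.1 -20.    3.7]
```

Request:
move_arm(increments=[[44, -1, -10, 3, 0, -0.005, 0], [44, 0, -12, 0, 0, 0, 0], [44, 0, -12, 0, 0, 0, 0], [44, 0, -12, 0, 0, 0, 0], [44, 0, -12, 0, 0, 0, 0], [44, 0, -12, 0, 0, 0, 0], [44, 0, -12, 0, 0, 0, 0]])

```text
time: 9.28
tool_pos: [0.6115, -0.0312, 0.0242]
tool_rot: [3.136, -0.007, 0.245]
contact_force: [1.1, -1.3, 0.1]
opening: 0.0437
```

Run:
```python
from h import *
from cell import robot
import cv2
s=robot.observe()
plan(s,-.2115,.055,.019,YAW-np.pi/2)
for c in ("wrist","side"):
    r=robot.read_camera(c)
    im=r["img"][:,:,::-1]
    if c=="side": im=im[120:320,140:340]
    cv2.imwrite(f"pics/{c}6.png",cv2.resize(im,None,fx=1.5 if c=="wrist" else 3,fy=1.5 if c=="wrist" else 3,interpolation=cv2.INTER_CUBIC))
```

```text
at corner [[-320.6   53.8]] z 24.2 shift now-axes mm [  -1.2 -109.1    4.6] turn [ 0.0054 -0.0067 -0.0001] shift in target axes [  -1.2 -109.1    5.2]
```

View pics/wrist6.png

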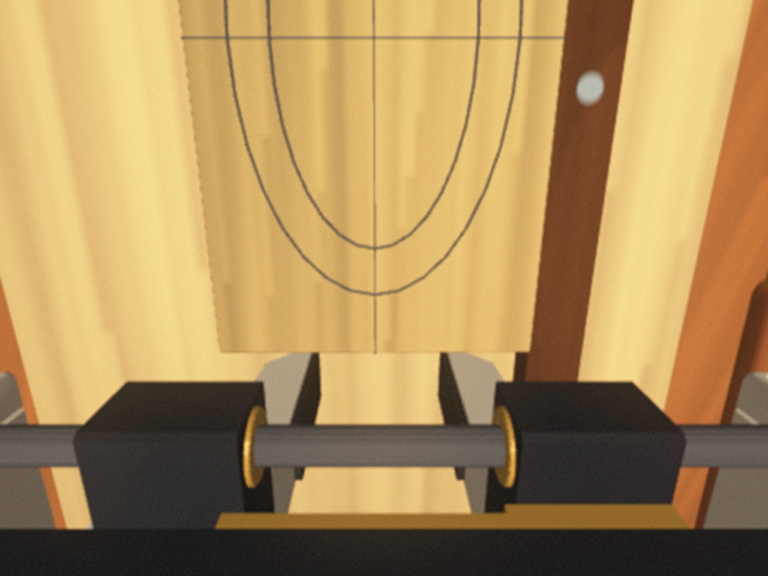

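View pics/side6.png

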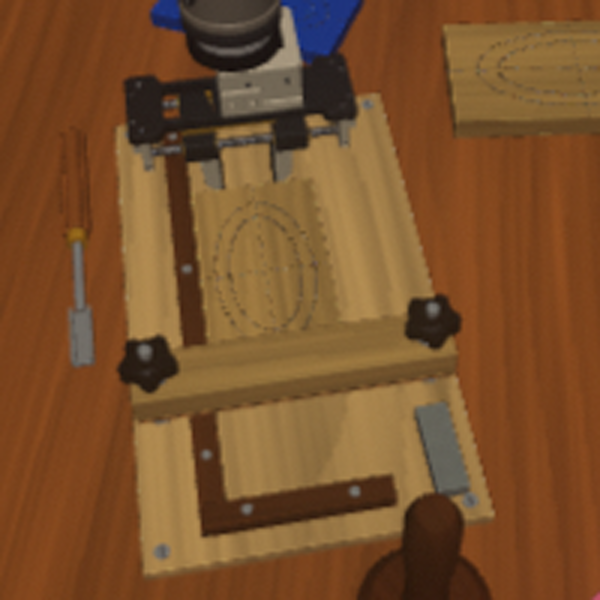

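Request:
move_arm(increments=[[44, 0, -8, 5, 0.005, -0.006, 0], [44, 0, -12, 0.8, 0, 0, 0], [44, 0, -12, 0.8, 0, 0, 0], [44, 0, -12, 0.8, 0, 0, 0], [44, 0, -12, 0.8, 0, 0, 0], [44, 0, -12, 0.8, 0, 0, 0], [44, 0, -12, 0.8, 0, 0, 0]])

```text
time: 10.25
tool_pos: [0.5918, 0.051, 0.0143]
tool_rot: [3.141, -0.002, 0.244]
contact_force: [0.3, -2.5, 1.5]
opening: 0.0441
```

Run:
```python
from h import *
from cell import robot
plan(robot.observe(),-.2115,.055,.019,YAW-np.pi/2)
```

```text
at corner [[-236.1   53. ]] z 14.3 shift now-axes mm [ -2.  -24.6  -4.7] turn [ 0.001  -0.0023 -0.0003] shift in target axes [ -2.  -24.6  -4.7]
```

Request:
move_arm(increments=[[44, 0, -5, -4, 0, -0.002, 0], [44, 0, -8, 0, 0, 0, 0], [44, 0, -5, 0, 0, 0, 0], [44, 0, -3, 0, 0, 0, 0], [44, 0, -2, 0, 0, 0, 0]])

```text
time: 10.88
tool_pos: [0.5863, 0.0717, 0.0183]
tool_rot: [3.135, 0.0, 0.246]
contact_force: [1.6, -10.9, -1.2]
opening: 0.0437
```

Run:
```python
from h import *
from cell import robot
plan(robot.observe(),-.2115,.055,.019,YAW-np.pi/2)
```

```text
at corner [[-214.7   53.3]] z 18.3 shift now-axes mm [-1.7 -3.2 -0.7] turn [0.0068 0.0005 0.0017] shift in target axes [-1.7 -3.2 -0.7]
```

Request:
move_arm(increments=[[44, 0, -2.5, 0, 0.006, 0, 0], [44, 0, -2, 0, 0, 0, 0]])

```text
time: 11.12
tool_pos: [0.5864, 0.0717, 0.0183]
tool_rot: [3.135, 0.0, 0.246]
contact_force: [0.3, -7.0, 0.3]
opening: 0.0442
```

Run:
```python
from h import *
from cell import robot
import cv2
s=robot.observe()
plan(s,-.2115,.055,.019,YAW-np.pi/2)
for c in ("wrist","side","scene"):
    r=robot.read_camera(c);pickle.dump(r,open(c+"7.pkl","wb"))
    im=r["img"][:,:,::-1]
    if c=="side": im=im[120:320,140:340]
    if c=="scene": im=im[165:330,125:350]
    k={"wrist":1.5,"side":3,"scene":3.5}[c]
    cv2.imwrite(f"pics/{c}7.png",cv2.resize(im,None,fx=k,fy=k,interpolation=cv2.INTER_CUBIC))
```

```text
at corner [[-214.7   53.3]] z 18.3 shift now-axes mm [-1.7 -3.2 -0.7] turn [0.0064 0.0002 0.0012] shift in target axes [-1.7 -3.2 -0.7]
```

View pics/wrist7.png

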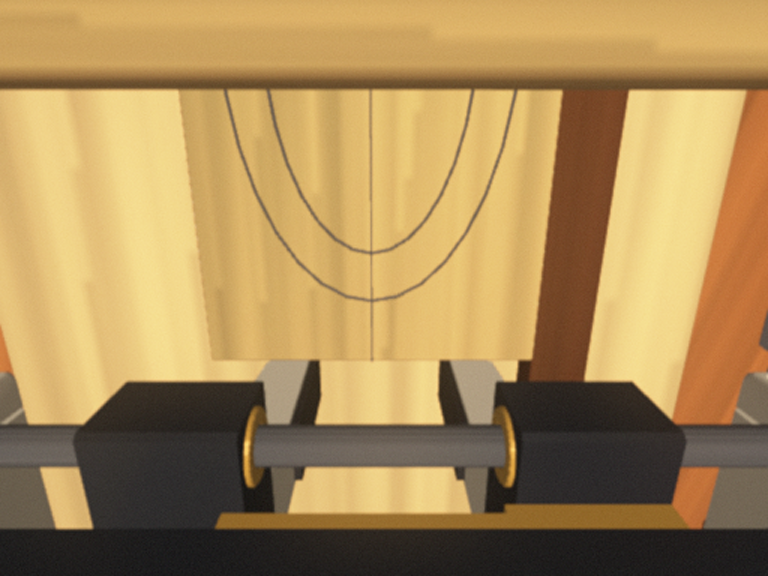

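View pics/scene7.png

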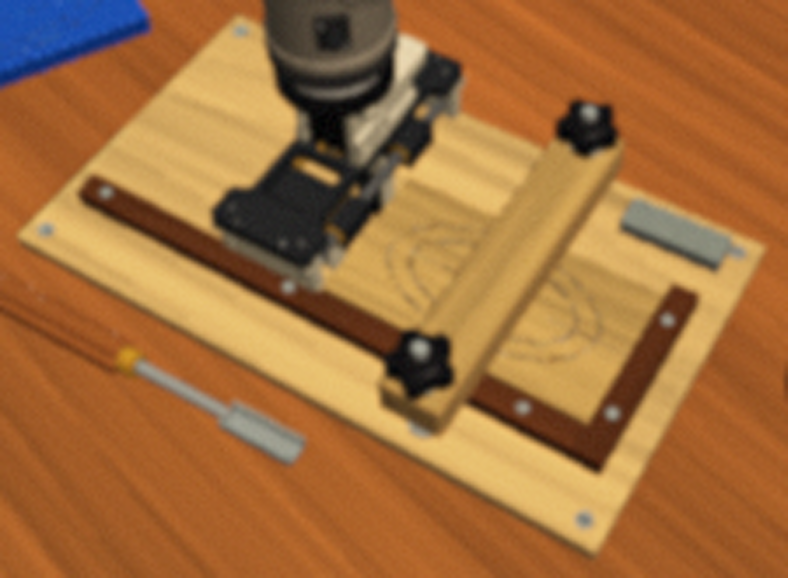

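View pics/side7.png

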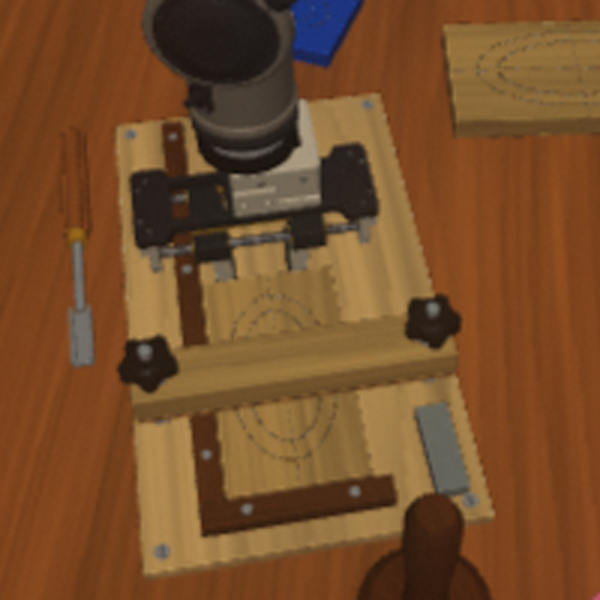

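Run:
```python
from h import *
c=pickle.load(open("wrist7.pkl","rb"))
f=lambda p:(np.array(p,float)+.5)/1.5-.5
W=w2c(back(c,f([(211,360),(533,360),(560,90),(179,90),(372,300),(370,90)]),.03));print(np.round(W*1e3,1))
```

```text
[[-203.2  110.8]
 [-203.2    0.7]
 [-117.7    1.9]
 [-117.8  110.4]
 [-181.4   55.7]
 [-117.8   56. ]]
```

Request:
move_arm(increments=[[44, 0, 10, 0, 0, 0, 0], [44, 0, 15, 0, 0, 0, 0], [44, 0, 0, -50, 0, 0, 0], [44, 0, 0, -60, 0, 0, 0], [44, 0, 0, -60, 0, 0, 0], [44, 0, -40, -20, 0, 0, 0], [44, 0, -40, 0, 0, 0, 0], [44, 0, 0, 0, 0, 0, 0]])

```text
time: 12.28
tool_pos: [0.5738, 0.1225, 0.2137]
tool_rot: [3.139, 0.001, 0.241]
contact_force: [-1.0, -1.1, 0.3]
opening: 0.0441
```

Run:
```python
from h import *
from cell import robot
import cv2
s=robot.observe()
plan(s,-.2115,.055,.019,YAW-np.pi/2)
for c in ("wrist","side","scene"):
    r=robot.read_camera(c);pickle.dump(r,open(c+"8.pkl","wb"))
    im=r["img"][:,:,::-1]
    if c=="side": im=im[200:310,180:310]
    if c=="scene": im=im[185:310,200:345]
    k={"wrist":1.5,"side":5,"scene":4.5}[c]
    cv2.imwrite(f"pics/{c}8.png",cv2.resize(im,None,fx=k,fy=k,interpolation=cv2.INTER_CUBIC))
```

```text
at corner [[-162.4   53.1]] z 213.7 shift now-axes mm [ -1.5  48.7 194.8] turn [ 0.0023  0.0012 -0.0042] shift in target axes [ -1.9  49.1 194.7]
```

View pics/wrist8.png

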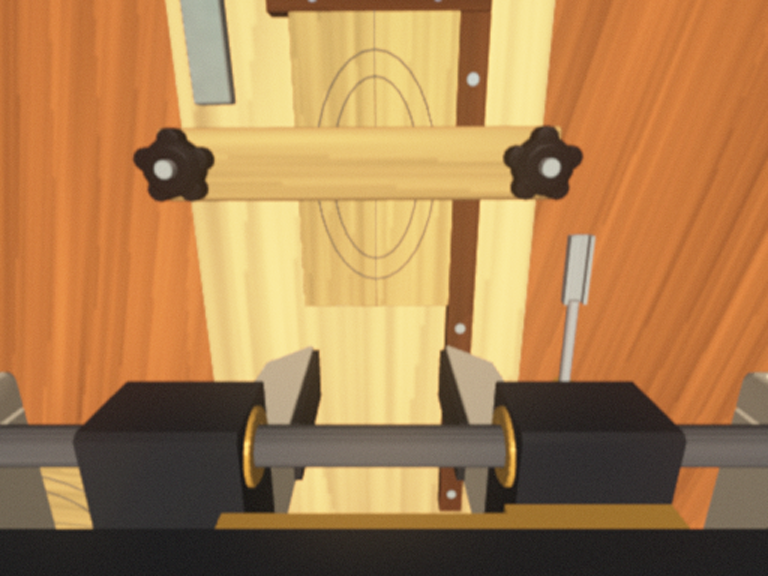

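View pics/scene8.png

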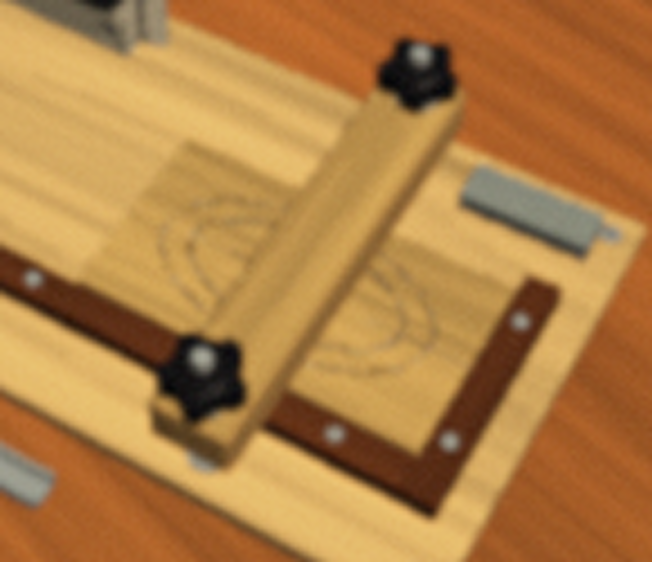

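View pics/side8.png

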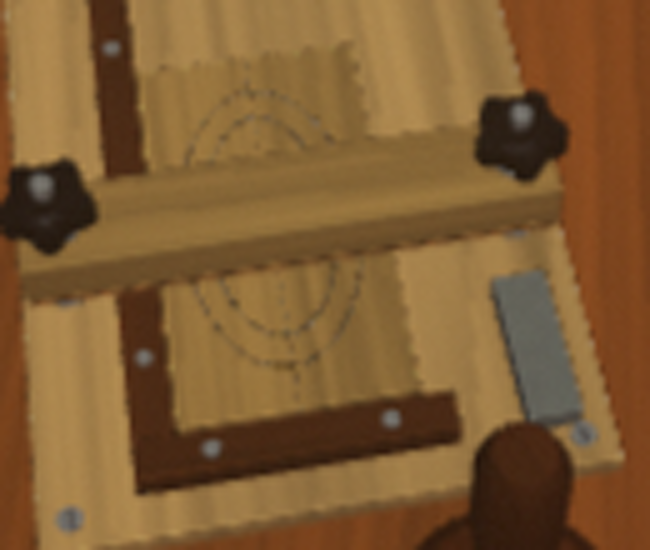

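Run:
```python
import pickle,cv2
im=pickle.load(open("wrist8.pkl","rb"))["img"][0:210,180:340,::-1]
cv2.imwrite("pics/w8c1.png",cv2.resize(im[:90],None,fx=5,fy=5,interpolation=cv2.INTER_CUBIC))
cv2.imwrite("pics/w8c2.png",cv2.resize(im[130:],None,fx=5,fy=5,interpolation=cv2.INTER_CUBIC))
```

```text
(no output)
```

View pics/w8c1.png

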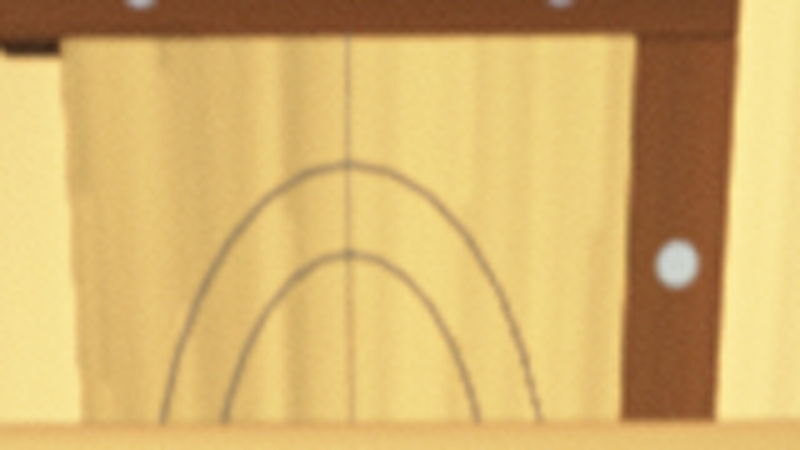

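View pics/w8c2.png

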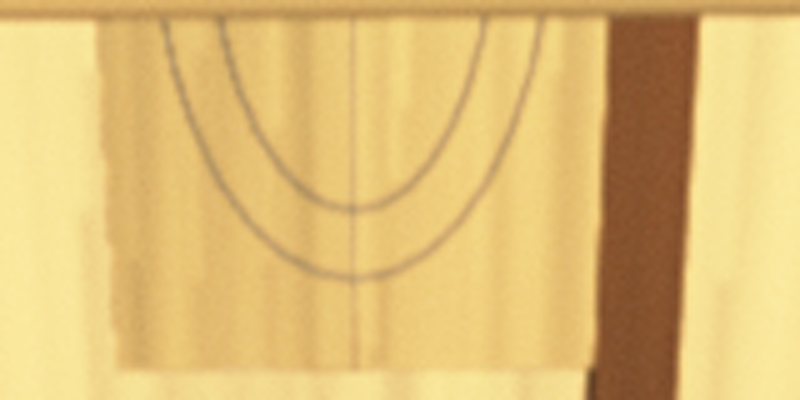

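Run:
```python
from h import *
c=pickle.load(open("wrist8.pkl","rb"))
g=lambda p,dy:(np.array(p,float)+.5)/5-.5+[180,dy]
print("blank",np.round(w2c(back(c,np.r_[g([(348,40),(351,415)],0),g([(352,20),(353,365),(119,368),(589,368)],130)],.03))*1e3,1).tolist())
print("stop/fence",np.round(w2c(back(c,np.r_[g([(637,35),(60,38),(622,415)],0),g([(609,20),(597,390)],130)],.027))*1e3,1).tolist())
```

```text
blank [[-4.6, 55.7], [-72.2, 55.6], [-124.0, 55.8], [-202.8, 56.1], [-203.3, 110.0], [-203.8, 1.7]]
stop/fence [[-3.4, 0.1], [-3.4, 111.1], [-72.5, -0.2], [-124.6, 0.2], [-210.4, -0.8]]
```

```bash
python3 -c "
from cell import robot
s=robot.observe();print(s['time'],s['contact_force'],s['qvel']);print(robot.hand_in())"
```

```text
12.425 [ 0.12981415  0.75033345 -0.4489678 ] [-0.01107366  0.00450368  0.00377986 -0.00022933 -0.00071009  0.00442169]
the job is handed in; nothing more can be done
None
```

The blank is home in the corner, and I handed the job in at about 12.4 s. No verdict was reported.

**What I did**
- I chose the pale blank lying on the board over the larger pale one beside it and the blue and pink ones.
- With the open fingers I pushed its long edge square and flush against the fence.
- I then pushed its rear end under the bar until it met the stop. Contact there read about 7–11 N.
- I backed off and raised the arm clear.

**Last checks, from the wrist picture**

| Check | Measured | Wanted |
|---|---|---|
| Rear end to stop face | about 200 mm, so the leading end is on the stop | 200 mm |
| Centre line to fence | about 55.7 mm | 55 mm |
| Squareness to the board | within about 0.003 rad | within 0.025 rad |

- No gap showed along the fence or the stop.
- By eye, the stone, the gouge and the mallet had not moved.
- The arm ended at a height of 0.21 m with no contact force.

**What disagreed:** my first fix of the corner was about 2–3 mm out along x. The close view put the stop at -3.4 mm and the rear end at -203.5 mm in that frame. I relied on the relative distance and on the contact force instead. The seating at the fence was checked only by picture after the final push, with no second side push.

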